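Switch on the charger in the push-to-open power box

ROBOT

A 7-joint arm with a two-finger parallel gripper is mounted at the origin on a cart in front of the work surface, level with it; the furniture and walls round the work are solid. World frame = base frame: x ahead of the robot, y to its left, z up, the work surface at z = 0. Lengths are in m, angles in rad, forces in N, time in s.
With the tool pointing down it reaches from about 0.4 to 0.85 m from the base axis. Payload 4.5 kg.
Tool frame: the origin (TCP) lies where the fingers leave the gripper's body, on its centre line; the fingertips stand 64 mm ahead of it and the grasp point (between the pads) lies 45 mm ahead of it; z points along the fingers, y is the line along which they close (so a half turn about z gives the same grasp; the last joint's range is limited). The gripper opens to 88 mm and grips with 3 to 60 N. Pads are 18 mm wide; open, the fingers measure 123 mm over their backs; the gripper's body (75 mm by 187 mm) begins 45 mm behind the grasp point.
Start: joints at [1.188, 0.689, -0.195, 1.565, 0.157, 0.902, -0.215], TCP at [0.253, -0.572, 0.303] pointing down, gripper open.
Joint ranges: [-3.01, 3.01], [-0.46, 2.08], [-1.47, 1.51], [0.13, 2.56], [-1, 4.14], [0.04, 2.09], [-2.66, 2.66]. Speed limits (rad/s): [2.57, 2.57, 3.14, 3.14, 3.14, 3.14, 3.14].

INTERFACE

Orientations are given as a unit quaternion [x, y, z, w].
In Python, from plant import r gives the robot as it stands.
- The arm moves only by the tool play_rows, never from a script. Its arguments are lists of equal length, an entry for each row: "translation": the shift along the tool's x, y, z in m, a list of three; "delta_rot": the turn, a rotation vector about the tool's x, y, z in degrees, a list of three; "grip": the opening, from -1 (shut) to 1 (fully open). In form: {"translation": [[x, y, z], ...], "delta_rot": [[rx, ry, rz], ...], "grip": [grip, ...]}. A call has 1 to 20 rows; each row shifts and turns the commanded pose from where the row before left it, along the tool's axes as they then stand; what a row does not reach is not made up. A row lasts 1/8 s, in which the tool goes at most 62.5 mm and 10.7 degrees, less where a joint would pass 70% of its speed; a pose out of reach is approached as far as the arm can. A call with a gripper value outside its range is refused whole. The fingers move at their own pace and stop on an object; "squeeze" is the grip in N (left out, the last holds). Time passes only in rows, so rows that do not move let the fingers close. It gives the time, the measured TCP pose, the force, the opening and the grip force at its end, in the units of the state.
- r.get_state(): the state, without advancing time (a new reading comes with each control period).
- r.snapshot(name): name is "scene" or "top"; returns the picture (400x640x3 uint8, blue, green, red); there is no depth.
- r.get_calibration(name): a dict with "intrinsics" (3x3 intrinsics, pixels), "k1" (the pictures are not rectified: a ray, as slopes to the right and down, at radius r is drawn at 1 + k1 r^2 times it, then the intrinsics apply), "eye" and "rotation" of the camera in the world. Camera axes: x right, y up, looking along -z (the intrinsics and any distortion apply to the point x, -y, -z); pixel columns grow to the right and rows downward; lengths in m; the calibration is good to about 2 mm. A picture is of the moment at which its call begins. get_calibration takes no time and is no camera call.
- r.finish_job(): hands the job in; it is judged then, once.
Trained networks look in the newest picture that a camera, given by its name, has taken for a name from the list of things; names that differ only in an ending like _2 or _b are one class to them, and where a whole thing is asked for, a point or a joint stands for the part that bears it (a point fixed in the world has none). Each returns a list of dicts, best first, with "confidence" (0 to 1); they miss things now and then, are a little off and sometimes report something else, mostly with a low value. They report only what shows in the picture. A call takes as long as a camera call.
- r.look_for(camera, target): "point" ([x, y, z] in m, in world coordinates, good to about 4 mm: the middle of the surface that is visible of it).
- r.silhouettes(camera, target): "pixels" (400x640 bool, what is visible of it).
The state is a dict: "clock": time; "q": joint angles; "qd": joint speeds; "joint_torque": joint torques, N m; "tool_pos": TCP position; "eef_rot": TCP orientation; "contact_force": force on the tool from outside, world axes, zero at the start; "moment": the same for the moment, N m; "opening": opening from 0.0 (shut) to 1.0 (fully open); "finger_force": force on a finger pad.
Only numpy, scipy, OpenCV 4.12 (cv2) and the standard library are available. Lean on these libraries where they do the work, as an engineer would, in place of code of your own. Each camera call takes 0.05 s, during which the arm holds its last target. There are 200 camera calls.

TASK

Switch on the charger that is plugged in inside the closed white power box on the desk: press the front of its wooden lid in until the touch catch lets go, take your fingers off so that the spring lifts the lid ajar, then push the lid all the way open with the fingers so that it stays leaning back. With a fingertip press down the raised front half of the rocker switch directly in front of the charger block, and of no other. Only touch and push: pick nothing up, leave the charger plugged in, the lid open, and everything else on the desk where it is.

Things in the scene. Friction and masses are not known exactly. Their poses are not given: they have to be found in the camera images.
- dock: The power box: white plastic case fixed on the desk, 140 mm deep (x), 236 wide (y), 82 high, walls 4 mm, front rim at z = 71 mm. Origin at the centre of its underside, x to its back, y to its left; its front faces the robot, turned up to 0.25 rad. Inside: in front a switch deck (top z = 48 mm, x = -47 to -1 mm), behind it three sockets side by side (panel z = 24 mm, x = 26 mm, y = 62, 0, -62 mm).
- dock_lid (a joint): The box's light wooden lid, 130 x 224 x 6 mm, 0.15 kg, top level with the side rims, hinged along its back edge, opens upward; damped, so it swings slowly. In rad: 0 shut, held by the catch; -0.048 pressed in to its stop (front edge 6 mm down); 0.43 ajar, held up by two spring plungers; 1.57 upright; 1.85 leaning back on its stop, where it stays by its weight.
- lid_press (a point): The touch spot: an 18 mm round darker inlay on top of the lid, above the catch: 80 mm left of the middle, 12 mm behind the front edge. Moves with the lid. Pressed here with 3 to 5 N to beyond -0.03 rad, the push-push catch lets go, and once the finger is gone the springs lift the lid ajar; pressing the ajar lid fully down latches it again.
- lid_edge (a point): The middle of the lid's front edge (half way through its thickness, 130 mm from the hinge), which is rounded, 8 mm thick. It moves with the lid; its x axis points to the hinge. Good to push here: the catch's hook, 20 mm wide, hangs 30 mm down under the touch spot, 6 mm behind the edge.
- lid_hinge (a point): The middle of the lid's hinge line, 62 mm behind the centre of the box and 79 mm above the desk; the hinge runs along the box's y.
- charger: The charger: a black block standing upright in one of the three sockets (any), prongs down; 24 mm in the box's x, 38 in its y, 46 high, top 70 mm above the desk, 50 g, loose in a 6 mm high socket well. Origin at the middle of its front face, 39 mm above the desk, 14 mm behind the box's centre line; its own z points to the back of the box. The other two sockets hold flat white covers, 12 mm high.
- switch_0 (a joint): The rocker switch of the left socket, 33 x 20 mm, on the switch deck, pivot 24 mm in front of the box's centre line, 52 mm above the desk, 62 mm to the left of the middle. 0 rad: off, front half raised by up to 6 mm; 0.36 rad: on, front half level. It stays where it is left; about 3 N on the front half tip it.
- switch_1 (a joint): The rocker switch of the middle socket, 33 x 20 mm, on the switch deck, pivot 24 mm in front of the box's centre line, 52 mm above the desk, 0 mm from the middle. 0 rad: off, front half raised by up to 6 mm; 0.36 rad: on, front half level. It stays where it is left; about 3 N on the front half tip it.
- switch_2 (a joint): The rocker switch of the right socket, 33 x 20 mm, on the switch deck, pivot 24 mm in front of the box's centre line, 52 mm above the desk, 62 mm to the right of the middle. 0 rad: off, front half raised by up to 6 mm; 0.36 rad: on, front half level. It stays where it is left; about 3 N on the front half tip it.
- switch_0_front (a point): The place to press on the left switch: the top of its front half, 12.5 mm in front of its pivot; it moves with the rocker (56.5 mm above the desk when off, 52 mm when on).
- switch_1_front (a point): The place to press on the middle switch: the top of its front half, 12.5 mm in front of its pivot; it moves with the rocker (56.5 mm above the desk when off, 52 mm when on).
- switch_2_front (a point): The place to press on the right switch: the top of its front half, 12.5 mm in front of its pivot; it moves with the rocker (56.5 mm above the desk when off, 52 mm when on).
- mouse: Bystander: a dark computer mouse, 113 x 63 x 37 mm, left of the box. Origin at the centre of its underside.
- pen: Bystander: a ballpoint pen, 141 mm long, lying on the notebook at the right. Origin at the centre of its underside.
- ear_case: Bystander: a black earphone case, 47 x 58 x 24 mm, left of the box. Origin at the centre of its underside.
- eraser: Bystander: an eraser in a card sleeve, 22 x 50 x 12 mm, lying on the notebook at the right. Origin at the centre of its underside.
- tape_roll: Bystander: a roll of clear tape, 58 mm across and 19 mm high, left of the box. Origin at the centre of its underside.
- lip_balm: Bystander: a lip balm stick, 18 mm thick and 68 mm long, lying behind the box. Origin at the centre of its underside.

How it is judged:
By the outcome, as a careful person would: the job done as asked, in the order asked, and still so for the second after the job is handed in, with the robot touching nothing.
It also fails if it takes over 43 s, if anything falls off the work surface, if the arm or the gripper's body presses on something with over 40 N, if the wrist force passes 120 N, or if a joint passes its speed limit or range.

## Working session

There is one attempt and no reset: what is moved stays moved. The work goes in short steps, Python scripts to look and compute and a tool call to move; the robot and the scene stay as the last step left them, time stands still between calls to the robot, and variables do not carry over. Pictures are saved under pics/ and viewed, at most 10 in all, crops included, and the job is handed in when it is done.

Besides the shell and the picture viewer there is one more tool, called after "Request:" by a JSON object that holds its "op" and its "data", one argument or row to a line. play_rows: Moves the arm, as the interface text tells. Its arguments: {"type":"object","properties":{"translation":{"type":"array","items":{"type":"array","items":{"type":"number"}}},"delta_rot":{"type":"array","items":{"type":"array","items":{"type":"number"}}},"grip":{"type":"array","items":{"type":"number"}},"squeeze":{"type":"number"}},"required":["translation","delta_rot","grip"]}

```bash
mkdir -p pics; ls; python3 - <<'E'
from plant import r
import cv2,numpy as np
s=r.get_state();print(s)
for c in("scene","top"):
    k=r.get_calibration(c);print(c,k)
    cv2.imwrite(f"pics/{c}0.png",r.snapshot(c))
    for t in("dock","dock_lid","lid_press","lid_edge","lid_hinge","charger"):
        print(t,[(np.round(d["point"],4),round(d["confidence"],2)) for d in r.look_for(c,t)[:2]])
print(r.get_state()["clock"])
E
```

```text
pics
{'clock': 0.0, 'q': array([ 1.18778807,  0.68997327, -0.1945251 ,  1.56634603,  0.15727533,
        0.90248862, -0.21510004]), 'qd': array([ 1.12451372e-03,  6.00285726e-04, -3.53048626e-05,  5.86556627e-05,
       -2.44411280e-04, -1.33009674e-03,  2.08018744e-03]), 'joint_torque': array([ 8.84106885e-05, -5.27558362e+01, -1.26692556e+00, -1.53425235e+01,
       -5.26364415e-02,  6.46878878e-03,  1.54058671e-04]), 'tool_pos': array([ 0.25279084, -0.57103136,  0.30191635]), 'eef_rot': array([ 9.78353879e-01,  2.06936837e-01, -2.40619251e-04, -8.80639550e-04]), 'contact_force': array([ 0.12402384,  0.04698985, -0.29989903]), 'moment': array([ 0.03256106, -0.06224132, -0.04784526]), 'finger_force': 0.0, 'opening': 1.0008669213154726}
scene {'intrinsics': array([[378.19214685,   0.        , 321.22173102],
       [  0.        , 378.19214685, 203.89412072],
       [  0.        ,   0.        ,   1.        ]]), 'k1': -0.013023204106270716, 'eye': array([ 0.28007145, -0.53885684,  0.82107963]), 'rotation': array([ 0.35227936, -0.07809446, -0.17742373,  0.91559889])}
dock [(array([0.5136
[... 264 characters left out ...]
5 ]), 0.95)]
charger [(array([ 0.5232, -0.2708,  0.0244]), 0.57)]
top {'intrinsics': array([[361.59819553,   0.        , 323.93152551],
       [  0.        , 361.59819553, 199.67837369],
       [  0.        ,   0.        ,   1.        ]]), 'k1': -0.05408318353156568, 'eye': array([0.51449246, 0.06509057, 1.04393401]), 'rotation': array([ 0.0167827 , -0.03050516, -0.70192959,  0.71139485])}
dock [(array([0.5196, 0.1197, 0.081 ]), 0.98)]
dock_lid [(array([0.7289, 0.1183, 0.0165]), 0.44)]
lid_press [(array([0.5205, 0.116 , 0.0808]), 0.56), (array([0.4081, 0.3581, 0.0313]), 0.53)]
lid_edge [(array([0.5195, 0.1161, 0.086 ]), 0.68)]
lid_hinge [(array([0.5195, 0.1152, 0.0822]), 0.9)]
charger []
0.7
```

View pics/top0.png

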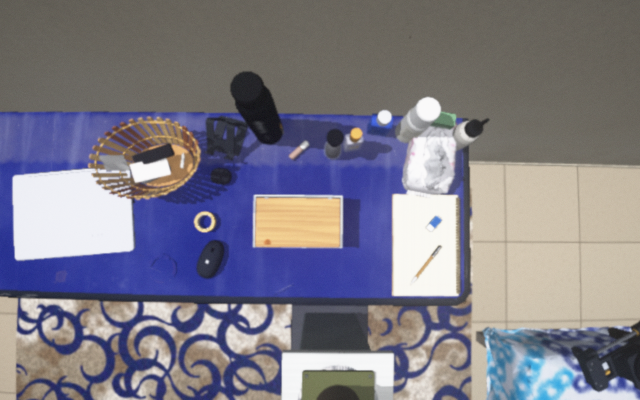

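View pics/scene0.png

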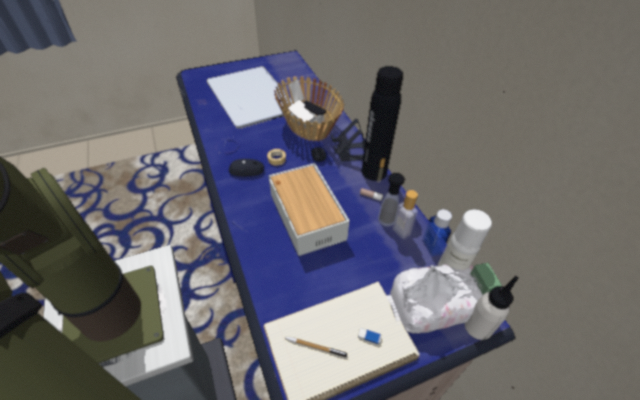

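```bash
cat > h.py <<'E'
import cv2,numpy as np
from scipy.spatial.transform import Rotation as R
from plant import r
def cal(c):
    k=r.get_calibration(c);return k["intrinsics"],k["k1"],np.array(k["eye"]),R.from_quat(k["rotation"])
def ray(c,uv):
    K,k1,e,Rt=cal(c);uv=np.atleast_2d(uv).astype(float)
    d=(uv-K[[0,1],[2,2]])/K[[0,1],[0,1]];s=d.copy()
    for _ in range(10): s=d/(1+k1*(s**2).sum(1,keepdims=True))
    return e,Rt.apply(np.c_[s[:,0],-s[:,1],-np.ones(len(s))])
def onz(c,uv,z):
    e,d=ray(c,uv);return e+d*((z-e[2])/d[:,2:3])
def proj(c,P):
    K,k1,e,Rt=cal(c);p=Rt.inv().apply(np.atleast_2d(P)-e)
    s=np.c_[p[:,0],-p[:,1]]/-p[:,2:3];s=s*(1+k1*(s**2).sum(1,keepdims=True))
    return s*K[[0,1],[0,1]]+K[[0,1],[2,2]]
def tri(u1,u2):
    (a,d),(b,f)=ray("top",u1),ray("scene",u2);d=d[0];f=f[0]
    t=np.linalg.lstsq(np.c_[d,-f],b-a,rcond=None)[0]
    p,q=a+t[0]*d,b+t[1]*f;return (p+q)/2,np.linalg.norm(p-q)
E
python3 - <<'E'
from h import *
cs={}
for c,roi in(("top",(245,185,110,75)),("scene",(262,155,95,95))):
    im=cv2.imread(f"pics/{c}0.png");h=cv2.cvtColor(im,cv2.COLOR_BGR2HSV)
    m=((h[...,0]>8)&(h[...,0]<30)&(h[...,1]>60)&(h[...,2]>90)).astype(np.uint8)
    M=np.zeros_like(m);x,y,w,hh=roi;M[y:y+hh,x:x+w]=m[y:y+hh,x:x+w]
    n,l,st,_=cv2.connectedComponentsWithStats(M);i=1+st[1:,4].argmax()
    cnt=max(cv2.findContours((l==i).astype(np.uint8),0,cv2.CHAIN_APPROX_NONE)[0],key=len)[:,0]
    W=onz(c,cnt,.082)[:,:2]
    (cx,cy),(a,b),an=cv2.minAreaRect((cv2.convexHull(W.astype(np.float32))*1000))
    print(c,st[i],"lid centre",cx,cy,a,b,an)
    # inlay: darker/redder blob
    p0={"top":(267,242),"scene":(278,183)}[c]
    u,v=p0;g=im[v-8:v+9,u-8:u+9].astype(float)
    inl=cv2.erode((l==i).astype(np.uint8),np.ones((2,2)))[v-8:v+9,u-8:u+9]
    big=im[l==i];med=np.median(big,0)
    d=(med.sum()-g.sum(2));d=np.where((d>40),d,0)
    d[np.hypot(*np.mgrid[-8:9,-8:9])>5]=0
    yy,xx=np.mgrid[v-8:v+9,u-8:u+9];cs[c]=((d*xx).sum()/d.sum(),(d*yy).sum()/d.sum())
    print("inlay",cs[c],onz(c,[cs[c]],.082))
    cv2.imwrite(f"pics/c_{c}.png",cv2.resize(im[y:y+hh,x:x+w],None,fx=4,fy=4,interpolation=2))
print(tri(cs["top"],cs["scene"]))
E
```

```text
top [ 255  198   85   49 4117] lid centre 518.9967651367188 117.2046890258789 127.45419311523438 222.7284393310547 0.7184022068977356
inlay (np.float64(267.15106426947716), np.float64(242.43562719570158)) [[0.46369845 0.19546945 0.082     ]]
scene [ 271  166   74   69 2955] lid centre 518.3373413085938 116.46674346923828 129.97381591796875 223.7899627685547 0.3748415410518646
inlay (np.float64(276.9966555183947), np.float64(182.65635451505017)) [[0.46381033 0.19664592 0.082     ]]
(array([0.46363071, 0.19534932, 0.08324285]), np.float64(0.0002824300040027804))
```

Request:
{"op": "play_rows", "data": {
  "translation": [
    [0,0,0],
    [0,0,0],
    [0,0,0],
    [0.04,-0.02,0],
    [0.06,-0.03,0],
    [0.06,-0.05,0],
    [0.05,-0.055,0],
    [0,-0.055,0],
    [0,-0.055,0],
    [0,-0.055,0],
    [0,-0.055,0],
    [0,-0.055,0],
    [0,-0.055,0],
    [0,-0.055,0],
    [0,-0.055,0],
    [0,-0.055,0],
    [0,-0.055,0],
    [0,-0.055,0.02],
    [0,-0.007,0.04],
    [0,0,0.03]
  ],
  "delta_rot": [
    [0,0,7.8],
    [0,0,7.8],
    [0,0,7.8],
    [0,0,0],
    [0,0,0],
    [0,0,0],
    [0,0,0],
    [0,0,0],
    [0,0,0],
    [0,0,0],
    [0,0,0],
    [0,0,0],
    [0,0,0],
    [0,0,0],
    [0,0,0],
    [0,0,0],
    [0,0,0],
    [0,0,0],
    [0,0,0],
    [0,0,0]
  ],
  "grip": [-1,-1,-1,-1,-1,-1,-1,-1,-1,-1,-1,-1,-1,-1,-1,-1,-1,-1,-1,-1]
}}

```text
clock: 3.2
tool_pos: [0.4325, 0.178, 0.2116]
eef_rot: [1.0, 0.006, 0.0, -0.0]
contact_force: [-0.2, -0.6, -0.5]
opening: 0.007
finger_force: 0.0
```

Request:
{"op": "play_rows", "data": {
  "translation": [
    [0.015,-0.009,0.01],
    [0.015,-0.009,0.02],
    [0,0,0.02],
    [0,0,0]
  ],
  "delta_rot": [
    [0,0,0],
    [0,0,0],
    [0,0,0],
    [0,0,0]
  ],
  "grip": [-1,-1,-1,-1]
}}

```text
clock: 3.7
tool_pos: [0.4621, 0.1944, 0.1618]
eef_rot: [1.0, 0.004, -0.001, 0.001]
contact_force: [-0.1, 0.1, -0.8]
opening: 0.008
finger_force: 0.0
```

```bash
python3 - <<'E'
from h import *
im=r.snapshot("scene");s=r.get_state();print(s["tool_pos"],s["contact_force"],s["q"])
cv2.imwrite("pics/p1.png",cv2.resize(im[100:260,220:400],None,fx=4,fy=3.7,interpolation=2))
E
```

```text
[0.46235046 0.19440277 0.16255004] [-0.33388255 -0.33838986 -0.7759971 ] [-0.49632034  0.76873482  0.01040926  2.05441667 -0.02305564  0.31964561
 -2.0293023 ]
```

View pics/p1.png

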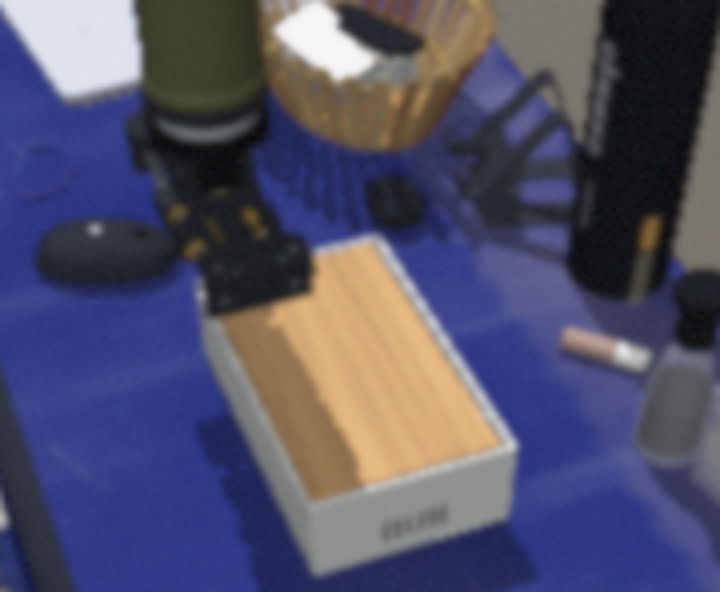

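The picture shows the closed gripper over the lid's front-left corner, above the inlay (crop ~ (260,300)). Descend.

Request:
{"op": "play_rows", "data": {
  "translation": [
    [0,0,0.007],
    [0,0,0.005],
    [0,0,0.003],
    [0,0,0.002],
    [0,0,0.002],
    [0,0,0]
  ],
  "delta_rot": [
    [0,0,0],
    [0,0,0],
    [0,0,0],
    [0,0,0],
    [0,0,0],
    [0,0,0]
  ],
  "grip": [-1,-1,-1,-1,-1,-1]
}}

```text
clock: 4.5
tool_pos: [0.4625, 0.1945, 0.1437]
eef_rot: [1.0, 0.004, -0.0, 0.0]
contact_force: [-0.9, -0.3, 3.2]
opening: 0.001
finger_force: 1.2
```

Request:
{"op": "play_rows", "data": {
  "translation": [
    [0,0,0.0015],
    [0,0,0.001],
    [0,0,0]
  ],
  "delta_rot": [
    [0,0,0],
    [0,0,0],
    [0,0,0]
  ],
  "grip": [-1,-1,-1]
}}

```text
clock: 4.88
tool_pos: [0.4626, 0.1945, 0.1413]
eef_rot: [1.0, 0.004, 0.0, 0.0]
contact_force: [-1.3, 0.5, 4.7]
opening: 0.002
finger_force: 2.0
```

Request:
{"op": "play_rows", "data": {
  "translation": [
    [0,0,0.0007],
    [0,0,-0.02],
    [0,0,-0.04],
    [-0.01,0,-0.04],
    [-0.02,0.03,0],
    [-0.02,0.04,0],
    [0,0,0],
    [0,0,0],
    [0,0,0]
  ],
  "delta_rot": [
    [0,0,0],
    [0,0,0],
    [0,0,0],
    [0,0,0],
    [0,0,0],
    [0,0,0],
    [0,0,0],
    [0,0,0],
    [0,0,0]
  ],
  "grip": [-1,-1,-1,-1,-1,-1,-1,-1,-1]
}}

```text
clock: 6.0
tool_pos: [0.414, 0.1253, 0.2404]
eef_rot: [1.0, 0.005, 0.001, -0.0]
contact_force: [0.1, -0.5, -0.1]
opening: 0.007
finger_force: 0.0
```

```bash
python3 - <<'E'
from h import *
im=r.snapshot("scene");s=r.get_state();print(s["clock"],s["tool_pos"],s["contact_force"])
print([(np.round(d["point"],4),round(d["confidence"],2)) for d in r.look_for("scene","lid_edge")[:2]])
cv2.imwrite("pics/p2.png",cv2.resize(im[100:260,220:400],None,fx=4,fy=3.7,interpolation=2))
E
```

```text
6.05 [0.41379575 0.12517699 0.24036203] [-0.65288323  0.24221219 -0.153524  ]
[(array([0.5278, 0.0906, 0.1083]), 0.98)]
```

View pics/p2.png

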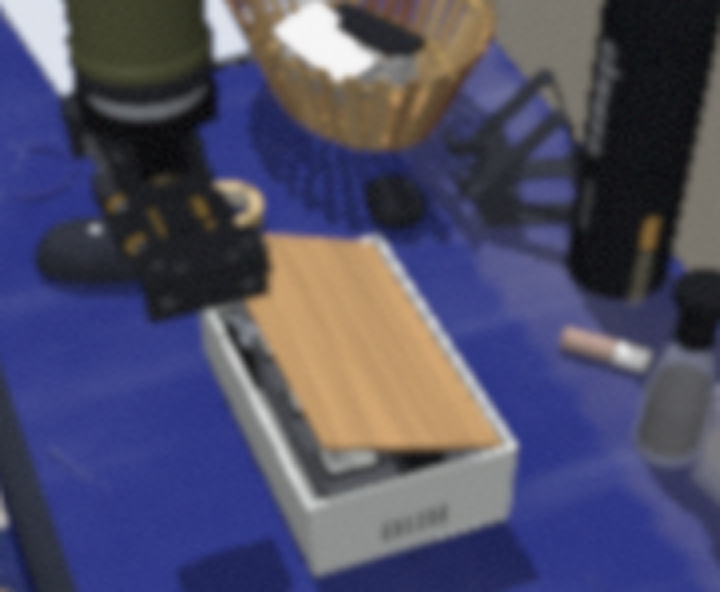

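The lid stands ajar (front edge from crop (265,240) to (320,450)). Now lower the fingers in front of its edge and tilt.

Request:
{"op": "play_rows", "data": {
  "translation": [
    [0,0.004,0.02],
    [0,0.004,0.025],
    [0,0,0.024],
    [0,0,0],
    [0,0,0],
    [0,0,0],
    [0,0,0]
  ],
  "delta_rot": [
    [0,0,0],
    [0,0,0],
    [0,0,0],
    [0,8.3,0],
    [0,8.3,0],
    [0,8.3,0],
    [0,0,0]
  ],
  "grip": [-1,-1,-1,-1,-1,-1,-1]
}}

```text
clock: 6.98
tool_pos: [0.4529, 0.1269, 0.2196]
eef_rot: [0.992, 0.005, 0.122, 0.022]
contact_force: [-0.5, 0.4, 0.2]
opening: 0.004
finger_force: 0.0
```

```bash
cat > arc.py <<'E'
from h import *
s=r.get_state();p=s["tool_pos"];Rt=R.from_quat(s["eef_rot"]);M=Rt.as_matrix()
print(s["clock"],p,np.round(M,3),s["contact_force"],s["q"])
xt,zt=M[[0,2],0],M[[0,2],2]
H=np.array([.5212+.062,.079]);prev=p[[0,2]]
lead=.003
for th in np.r_[.43,np.arange(.55,1.86,.1)]:
    e=np.array([-np.cos(th),np.sin(th)]);tan=np.array([np.sin(th),np.cos(th)])
    # front surface line touches the lid: try edge contact and tip contact, use the one further back
    E=H+.130*e; 
    off=min(.018,.018+0*th)
    c1=E-.004*xt-(.064-off)*zt-.009*xt+lead*tan       # edge on finger side
    c2=H+.114*e-.004*tan-.064*zt-.009*xt+lead*tan      # tip front corner on lid face
    c=c1 if th<1.05 else c2
    d=c-prev;prev=c
    print(f"{th:.2f} TCP {c.round(3)} tool x {d@xt:.4f} z {d@zt:.4f}")
E
python3 arc.py
```

```text
6.975 [0.4528931  0.12693706 0.21957851] [[ 0.97   0.005  0.243]
 [ 0.015 -0.999 -0.042]
 [ 0.243  0.045 -0.969]] [-0.54470205  0.38071966  0.17087722] [-0.57457005  0.62693913  0.19357208  2.28303693  0.66772299  0.04321804
 -2.65392799]
0.43 TCP [0.442 0.177] tool x -0.0203 z 0.0384
0.55 TCP [0.45  0.191] tool x 0.0107 z -0.0113
0.65 TCP [0.458 0.201] tool x 0.0099 z -0.0084
0.75 TCP [0.466 0.211] tool x 0.0107 z -0.0074
0.85 TCP [0.476 0.22 ] tool x 0.0114 z -0.0062
0.95 TCP [0.486 0.228] tool x 0.0120 z -0.0051
1.05 TCP [0.497 0.235] tool x 0.0124 z -0.0039
1.15 TCP [0.511 0.242] tool x 0.0156 z -0.0041
1.25 TCP [0.522 0.247] tool x 0.0113 z -0.0015
1.35 TCP [0.533 0.25 ] tool x 0.0114 z -0.0004
1.45 TCP [0.544 0.252] tool x 0.0114 z 0.0008
1.55 TCP [0.556 0.253] tool x 0.0112 z 0.0019
1.65 TCP [0.567 0.253] tool x 0.0110 z 0.0030
1.75 TCP [0.578 0.251] tool x 0.0106 z 0.0041
1.85 TCP [0.589 0.249] tool x 0.0102 z 0.0051
```

```bash
cat > to.py <<'E'
import sys
from h import *
# usage: x y z tilt_deg -> tool-frame shift and rotvec from measured pose
a=list(map(float,sys.argv[1:]))
s=r.get_state();A=R.from_quat(s["eef_rot"])
B=R.from_euler("z",.01)*R.from_quat([1,0,0,0])*R.from_euler("y",a[3],degrees=True)
print(s["clock"],s["tool_pos"],s["contact_force"].round(1),s["q"].round(2))
print("shift",A.inv().apply(np.array(a[:3])-s["tool_pos"]).round(4),"rot",(A.inv()*B).as_rotvec(degrees=True).round(2))
E
python3 to.py .425 .118 .24 0
```

```text
6.975 [0.4528931  0.12693706 0.21957851] [-0.5  0.4  0.2] [-0.57  0.63  0.19  2.28  0.67  0.04 -2.65]
shift [-0.0222  0.0097 -0.0262] rot [ 2.580e+00 -1.404e+01  1.000e-02]
```

Request:
{"op": "play_rows", "data": {
  "translation": [
    [-0.011,0.005,-0.013],
    [-0.011,0.005,-0.013],
    [0,0,0],
    [0,0,0]
  ],
  "delta_rot": [
    [0,0,0],
    [1.3,-7,0],
    [1.3,-7,0],
    [0,0,0]
  ],
  "grip": [-1,-1,-1,-1]
}}

```text
clock: 7.48
tool_pos: [0.4292, 0.1145, 0.2326]
eef_rot: [1.0, -0.002, 0.015, 0.003]
contact_force: [-0.8, 0.0, 0.2]
opening: 0.005
finger_force: 0.0
```

```bash
python3 to.py .435 .118 .178 0
```

```text
7.475 [0.42923708 0.11446931 0.23257308] [-0.8  0.   0.2] [-0.15  0.6  -0.35  2.18  0.53  0.42 -2.5 ]
shift [ 0.0042 -0.0038  0.0547] rot [ 0.31 -1.66 -0.83]
```

Request:
{"op": "play_rows", "data": {
  "translation": [
    [0.004,-0.004,0.015],
    [0,0,0.02],
    [0,0,0.02],
    [0,0,0]
  ],
  "delta_rot": [
    [0.3,-1.6,-0.8],
    [0,0,0],
    [0,0,0],
    [0,0,0]
  ],
  "grip": [-1,-1,-1,-1]
}}

```text
clock: 7.98
tool_pos: [0.4311, 0.1201, 0.1765]
eef_rot: [1.0, 0.01, -0.0, 0.004]
contact_force: [0.1, 0.6, 0.2]
opening: 0.006
finger_force: 0.0
```

```bash
sed -i 's/th<1.05/th<1.5/' arc.py; python3 arc.py; python3 - <<'E'
from h import *
im=r.snapshot("scene")
cv2.imwrite("pics/p3.png",cv2.resize(im[100:260,220:400],None,fx=4,fy=3.7,interpolation=2))
E
```

```text
7.975 [0.43112156 0.12005328 0.17652496] [[ 1.     0.019 -0.001]
 [ 0.019 -1.    -0.008]
 [-0.001  0.008 -1.   ]] [0.05273293 0.59254627 0.18464187] [-0.22132713  0.71423776 -0.25130229  2.19344135  0.6021841   0.30485324
 -2.54549615]
0.43 TCP [0.453 0.182] tool x 0.0222 z -0.0054
0.55 TCP [0.461 0.196] tool x 0.0076 z -0.0136
0.65 TCP [0.469 0.206] tool x 0.0076 z -0.0106
0.75 TCP [0.477 0.216] tool x 0.0086 z -0.0098
0.85 TCP [0.487 0.225] tool x 0.0095 z -0.0088
0.95 TCP [0.497 0.232] tool x 0.0104 z -0.0079
1.05 TCP [0.508 0.239] tool x 0.0111 z -0.0068
1.15 TCP [0.52  0.245] tool x 0.0117 z -0.0056
1.25 TCP [0.532 0.249] tool x 0.0122 z -0.0044
1.35 TCP [0.545 0.253] tool x 0.0126 z -0.0032
1.45 TCP [0.558 0.254] tool x 0.0129 z -0.0019
1.55 TCP [0.571 0.257] tool x 0.0133 z -0.0025
1.65 TCP [0.582 0.257] tool x 0.0114 z 0.0002
1.75 TCP [0.594 0.255] tool x 0.0113 z 0.0014
1.85 TCP [0.605 0.253] tool x 0.0111 z 0.0025
```

View pics/p3.png

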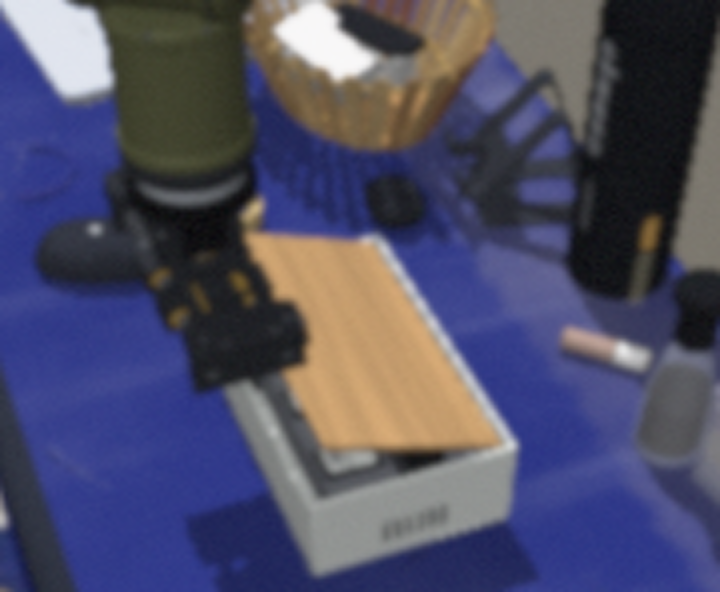

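Request:
{"op": "play_rows", "data": {
  "translation": [
    [0.008,0.002,0],
    [0.008,0,0],
    [0.006,0,-0.004],
    [0.004,0,-0.007],
    [0.004,0,-0.007],
    [0.004,0,-0.006],
    [0.004,0,-0.006],
    [0.004,0,-0.005],
    [0.005,0,-0.005],
    [0,0,0]
  ],
  "delta_rot": [
    [0,0,0],
    [0,0,0],
    [0,0,0],
    [0,0,0],
    [0,0,0],
    [0,0,0],
    [0,0,0],
    [0,0,0],
    [0,0,0],
    [0,0,0]
  ],
  "grip": [-1,-1,-1,-1,-1,-1,-1,-1,-1,-1]
}}

```text
clock: 9.28
tool_pos: [0.4785, 0.119, 0.2185]
eef_rot: [1.0, 0.009, -0.001, 0.003]
contact_force: [-6.6, -0.6, 6.5]
opening: 0.007
finger_force: 3.6
```

```bash
python3 to.py .487 .118 .225 0;python3 - <<'E'
from h import *
im=r.snapshot("scene")
cv2.imwrite("pics/p4.png",cv2.resize(im[100:260,220:400],None,fx=4,fy=3.7,interpolation=2))
E
```

```text
9.275 [0.47852961 0.11897971 0.21845172] [-6.6 -0.6  6.5] [-0.09  0.68 -0.4   2.03  0.51  0.53 -2.41]
shift [ 0.0084  0.0012 -0.0066] rot [0.29 0.08 0.43]
```

View pics/p4.png

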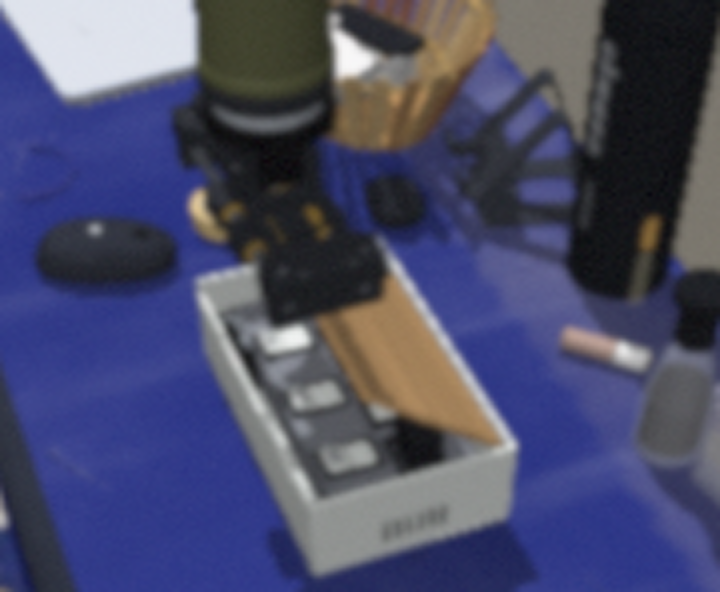

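Request:
{"op": "play_rows", "data": {
  "translation": [
    [0.005,0,-0.004],
    [0.005,0,-0.004],
    [0.005,0,-0.004],
    [0.005,0,-0.004],
    [0.006,0,-0.003],
    [0.006,0,-0.003],
    [0.006,0,-0.003],
    [0.006,0,-0.003],
    [0.006,0,-0.002],
    [0.006,0,-0.002],
    [0.006,0,-0.002],
    [0.006,0,-0.001],
    [0.006,0,-0.001],
    [0.006,0,-0.001],
    [0.006,0,-0.001],
    [0.006,0,-0.001],
    [0.006,0,0],
    [0.006,0,0],
    [0.006,0,0],
    [0,0,0]
  ],
  "delta_rot": [
    [0,0,0],
    [0,0,0],
    [0,0,0],
    [0,0,0],
    [0,0,0],
    [0,0,0],
    [0,0,0],
    [0,0,0],
    [0,0,0],
    [0,0,0],
    [0,0,0],
    [0,0,0],
    [0,0,0],
    [0,0,0],
    [0,0,0],
    [0,0,0],
    [0,0,0],
    [0,0,0],
    [0,0,0],
    [0,0,0]
  ],
  "grip": [-1,-1,-1,-1,-1,-1,-1,-1,-1,-1,-1,-1,-1,-1,-1,-1,-1,-1,-1,-1]
}}

```text
clock: 11.82
tool_pos: [0.5904, 0.1216, 0.2568]
eef_rot: [1.0, 0.009, 0.001, 0.002]
contact_force: [-0.9, 0.2, 1.1]
opening: 0.003
finger_force: 0.0
```

```bash
python3 to.py .6 .118 .255 0;python3 - <<'E'
from h import *
im=r.snapshot("scene")
cv2.imwrite("pics/p5.png",cv2.resize(im[100:260,220:400],None,fx=4,fy=3.7,interpolation=2))
E
```

```text
11.825 [0.59039769 0.12161659 0.25676418] [-0.9  0.2  1.1] [-0.02  0.75 -0.47  1.67  0.43  0.83 -2.23]
shift [0.0095 0.0038 0.0018] rot [ 0.21 -0.1   0.43]
```

View pics/p5.png

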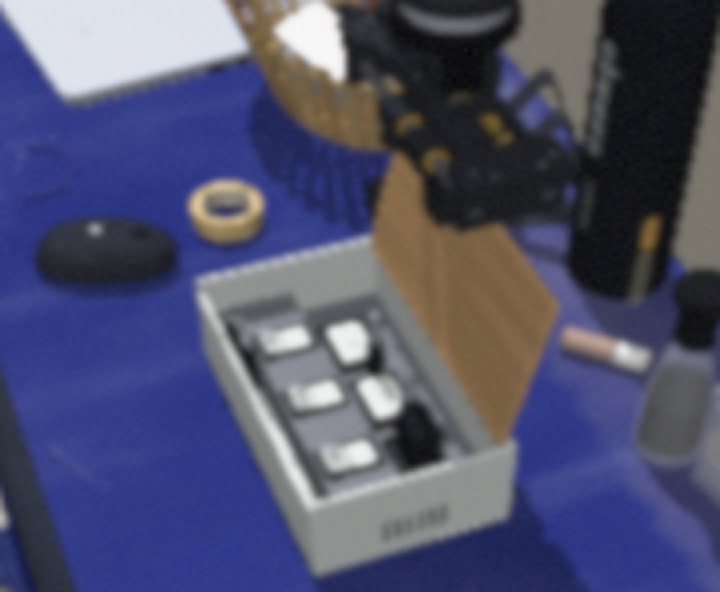

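Lid is past upright; the charger stands in the right socket (crop (418,435)), its switch at crop (347,456). Push a bit further, then retreat to the right switch.

Request:
{"op": "play_rows", "data": {
  "translation": [
    [0.005,0,0],
    [0.005,0,0.001],
    [0.004,0,0.001],
    [0,0,0],
    [-0.02,0,0],
    [-0.03,0.01,0],
    [-0.03,0.02,0],
    [-0.03,0.02,0.01],
    [-0.01,0.018,0.02],
    [0,0,0.02],
    [0,0,0.01],
    [0,0,0]
  ],
  "delta_rot": [
    [0,0,0],
    [0,0,0],
    [0,0,0],
    [0,0,0],
    [0,0,0],
    [0,0,0],
    [0,0,0],
    [0,0,0.4],
    [0,0,0],
    [0,0,0],
    [0,0,0],
    [0,0,0]
  ],
  "grip": [-1,-1,-1,-1,-1,-1,-1,-1,-1,-1,-1,-1]
}}

```text
clock: 13.38
tool_pos: [0.4853, 0.0519, 0.1946]
eef_rot: [1.0, 0.006, 0.0, 0.002]
contact_force: [-0.6, 0.5, -0.4]
opening: -0.0
finger_force: 0.0
```

```bash
python3 to.py .484 .0535 .125 0;python3 - <<'E'
from h import *
for c in("scene","top"):
    r.snapshot(c)
    for t in("charger","switch_2_front","lid_edge","lid_press"):
        print(c,t,[(np.round(d["point"],4),round(d["confidence"],2)) for d in r.look_for(c,t)[:3]])
a=r.snapshot("scene")[100:260,220:400]; b=r.snapshot("top")[180:270,240:360]
cv2.imwrite("pics/p6.png",np.hstack([cv2.resize(a,(400,356),interpolation=2),cv2.resize(b,(400,356),interpolation=2)]))
E
```

```text
13.375 [0.48528377 0.0519262  0.19456064] [-0.6  0.5 -0.4] [ 0.02  0.71 -0.36  2.07  0.57  0.46 -2.33]
shift [-0.0013 -0.0018  0.0696] rot [ 0.21 -0.05  0.09]
scene charger [(array([0.5457, 0.0458, 0.0628]), 0.48)]
scene switch_2_front [(array([0.4977, 0.0549, 0.049 ]), 0.46), (array([0.5808, 0.0781, 0.0733]), 0.18)]
scene lid_edge [(array([0.6025, 0.0998, 0.1485]), 0.58)]
scene lid_press [(array([0.6031, 0.1023, 0.1501]), 0.92), (array([ 0.5255, -0.2709,  0.0229]), 0.31)]
top charger [(array([0.5508, 0.0691, 0.0694]), 0.46)]
top switch_2_front [(array([0.7295, 0.1181, 0.0169]), 0.59)]
top lid_edge [(array([0.6029, 0.118 , 0.1616]), 0.83)]
top lid_press [(array([0.6053, 0.1191, 0.1572]), 0.67)]
```

View pics/p6.png

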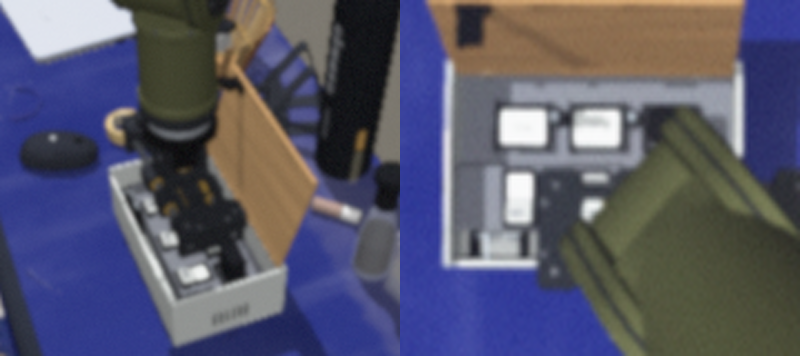

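Request:
{"op": "play_rows", "data": {
  "translation": [
    [-0.001,-0.002,0.02],
    [0,0,0.025],
    [0,0,0.018],
    [0,0,0.005],
    [0,0,0.002],
    [0,0,0.002],
    [0,0,0.002],
    [0,0,0.002],
    [0,0,0.002],
    [0,0,0]
  ],
  "delta_rot": [
    [0,0,0],
    [0,0,0],
    [0,0,0],
    [0,0,0],
    [0,0,0],
    [0,0,0],
    [0,0,0],
    [0,0,0],
    [0,0,0],
    [0,0,0]
  ],
  "grip": [-1,-1,-1,-1,-1,-1,-1,-1,-1,-1]
}}

```text
clock: 15.22
tool_pos: [0.4841, 0.0532, 0.1168]
eef_rot: [1.0, 0.006, 0.001, 0.002]
contact_force: [0.2, 0.9, -0.7]
opening: 0.006
finger_force: 0.0
```

Request:
{"op": "play_rows", "data": {
  "translation": [
    [0,0,0.001],
    [0,0,0.001],
    [0,0,0]
  ],
  "delta_rot": [
    [0,0,0],
    [0,0,0],
    [0,0,0]
  ],
  "grip": [-1,-1,-1]
}}

```text
clock: 15.6
tool_pos: [0.4843, 0.0533, 0.1162]
eef_rot: [1.0, 0.006, 0.001, 0.002]
contact_force: [-3.6, -0.5, 15.9]
opening: 0.008
finger_force: 8.5
```

Request:
{"op": "play_rows", "data": {
  "translation": [
    [0,0,-0.02],
    [0,0,-0.04],
    [0,0,-0.05],
    [0,0,-0.05],
    [-0.01,0.04,-0.02],
    [-0.01,0.055,0],
    [-0.01,0.055,0],
    [0,0.055,0],
    [0,0.05,0],
    [0,0,0],
    [0,0,0]
  ],
  "delta_rot": [
    [0,0,0],
    [0,0,0],
    [0,0,0],
    [0,0,0],
    [0,0,0],
    [0,0,0],
    [0,0,0],
    [0,0,0],
    [0,0,0],
    [0,0,0],
    [0,0,0]
  ],
  "grip": [-1,-1,-1,-1,-1,-1,-1,-1,-1,-1,-1]
}}

```text
clock: 16.98
tool_pos: [0.4568, -0.2009, 0.2958]
eef_rot: [1.0, 0.006, 0.001, 0.002]
contact_force: [-0.1, 0.5, 0.7]
opening: 0.006
finger_force: 0.0
```

```bash
python3 - <<'E'
from h import *
s=r.get_state();print(s["clock"],s["tool_pos"],s["contact_force"].round(1))
a=r.snapshot("scene")[140:250,250:370]; b=r.snapshot("top")[170:270,240:360]
cv2.imwrite("pics/p7.png",np.hstack([cv2.resize(a,(400,366),interpolation=2),cv2.resize(b,(400,366),interpolation=2)]))
E
```

```text
16.975 [ 0.45683556 -0.20091281  0.29582761] [-0.1  0.5  0.7]
```

View pics/p7.png

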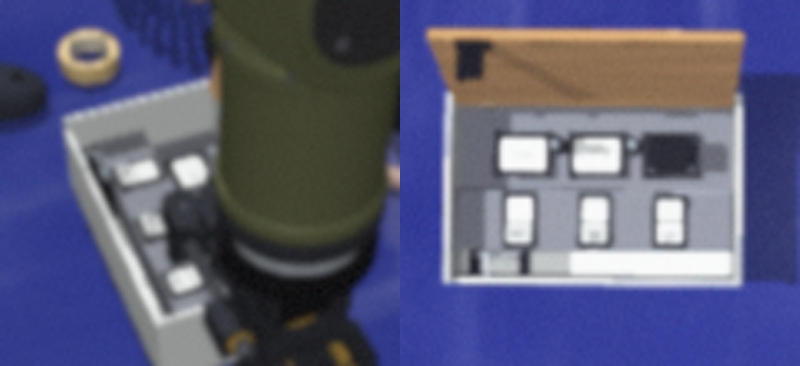

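The top view shows the lid leaning back and the charger at (670,155). The right switch at (670,220) is shaded differently from the other two, so it is on.

```bash
python3 -c "
from plant import r
print(r.finish_job())"
```

```text
the job is handed in; nothing more can be done
None
```

The job is handed in at about 17 s: the lid was released, pushed open and leans back on its stop, and the right-hand switch in front of the charger was pressed to its stop, with the last top view showing it differing from the other two and the charger still plugged in.

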